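# Load a tool holder into the slotted locking plate

## Robot

A 6-joint arm with a two-finger parallel gripper is mounted at the origin on the work surface. World frame = base frame: x ahead of the robot, y to its left, z up, the work surface at z = 0. Lengths are in mm, angles in rad, forces in N, time in s.
With the tool pointing down it reaches from about 350 to 875 mm from the base axis. Payload 4.2 kg.
Tool frame: the origin (TCP) lies midway between the tips of the shut fingers; the grasp point (between the pads) lies 19 mm behind it; z points along the fingers, y is the direction in which the jaws open and shut (so a half turn about z gives the same grasp; the last joint's range is limited). The gripper opens to 85 mm and grips with 20 to 120 N. Pads are 22 mm wide; open, the fingers measure 114 mm over their backs; the gripper's body (76 mm by 85 mm) begins 54 mm behind the grasp point. The pads swing forward as they close: fully open they stand 13 mm farther back than shut.
Start: joints at [-0.997, 0.385, 0.008, 0, -1.194, -0.259], TCP at [193.532, -594.26, 231.312] pointing down, gripper open.
Joint ranges: [-3.14, 3.14], [-1.21, 2.06], [-1.07, 1.41], [-3.16, 2.05], [-2.99, -0.16], [-3.1, 3.1]. Speed limits (rad/s): [2.79, 2.79, 3.14, 3.14, 3.14, 3.14].

## Interface

Orientations are given as a unit quaternion [x, y, z, w].
In Python, from bench import arm gives the robot as it stands.
- The arm moves only by the tool send_rows, never from a script. Its arguments are lists of equal length, an entry for each row: "translation": the shift along the tool's x, y, z in mm, a list of three; "dr": the turn, a rotation vector about the tool's x, y, z in degrees, a list of three; "grip": the finger opening in mm, from 0 to 85.4. In form: {"translation": [[dx, dy, dz], ...], "dr": [[ax, ay, az], ...], "grip": [grip, ...]}. A call has exactly 5 rows; each row shifts and turns the commanded pose from where the row before left it, along the tool's axes as they then stand; what a row does not reach is not made up. A row lasts 1/8 s, in which the tool goes at most 62.5 mm and 10.7 degrees, less where a joint would pass 70% of its speed; a pose out of reach is approached as far as the arm can. A call with a gripper value outside its range is refused whole. The fingers move at their own pace and stop on an object; the grip force is fixed at half the most. Time passes only in rows, so rows that do not move let the fingers close, or fill a call up. It gives the time, the measured TCP pose, the force and the opening at its end, in the units of the state.
- arm.read_state(): the state, without advancing time (a new reading comes with each control period).
- arm.get_image(name): name is "scene" or "side" or "wrist"; returns the picture (480x640x3 uint8, red, green, blue); there is no depth.
- arm.camera_info(name): a dict with "fx", "fy", "cx", "cy" (pixels), "cam_to_world" (4x4, takes a point from camera to world coordinates). Camera axes: x right, y down, z forward; pixel columns grow to the right and rows downward; lengths in mm; the calibration is good to about 2 mm. A picture is of the moment at which its call begins: read the wrist's pose just before it. camera_info takes no time and is no camera call; for the wrist camera it gives the pose at the moment of the call.
- arm.job_done(): hands the job in, once; it reports no verdict.
Trained networks look in the newest picture that a camera, given by its name, has taken for a name from the list of things; names that differ only in an ending like _2 or _b are one class to them, and where a whole thing is asked for, a point or a joint stands for the part that bears it (a point fixed in the world has none). Each returns a list of dicts, best first, with "confidence" (0 to 1); they miss things now and then, are a little off and sometimes report something else, mostly with a low value. They report only what shows in the picture. A call takes as long as a camera call. They do not tell look-alikes from the thing itself.
- arm.search_frame(thing, camera): "xyz" ([x, y, z] in mm, in world coordinates, good to about 4 mm: the middle of the surface that is visible of it).
- arm.place_of(thing, camera): "xyz" ([x, y, z] in mm, in world coordinates, good to about 4 mm: a listed point, or the origin of a listed thing).
The state is a dict: "clock": time; "joints": joint angles; "joint_vel": joint speeds; "joint_efforts": joint torques, N m; "position": TCP position; "ee_rot": TCP orientation; "contact_force": force on the tool from outside, world axes, zero at the start; "wrist_torque": the same for the moment, N m; "gripper_width": finger opening in mm.
Only numpy, scipy, OpenCV 4.12 (cv2) and the standard library are available. Lean on these libraries where they do the work, as an engineer would, in place of code of your own. Each camera call takes 0.05 s, during which the arm holds its last target.

## Task

Slide the green-banded tool holder along the bench, upright and without lifting it, sideways into the slot of the blue locking plate until it is fully home, its flange under the plate. Then swing the red keeper arm across the slot behind the holder until it lies in line with the yellow mark, and let go. Leave the two other loose tool holders where they stand.

Things in the scene. Friction and masses are not known exactly. Their poses are not given: they have to be found in the camera images.
- holder: Dark steel tool holder standing upright; the only one with a green band round its barrel and green on its top. Flange 70 mm diameter from z = 0 to 14 mm, barrel 44 mm diameter from 14 to 58, nut 42 mm diameter from 58 to 85 (top). About 0.8 kg, loose. Origin on its axis at the underside, z up.
- lockplate: Fixed blue plate on dark feet, 170 mm (x) by 110 mm (y -50 to +60), from 18 to 28 mm above the bench. Slot along y, 50 mm wide, flared to 80 mm over the first 16 mm: mouth at y = -50, blind end at y = +23 mm. 96 mm free between the feet. Origin on the bench where the holder's axis stands when fully home (to 1 mm); the holder goes in along the plate's +y.
- keeper (a joint): Red keeper arm, turning about the vertical pivot on the plate. 0 = across the slot, pointing along the plate's -x to the yellow mark; grows as it opens, anticlockwise from above: pi/2 points along the plate's -y. Limits -0.35 to 2.5 rad. About 1 N at the post moves it; it stays where left. Arm 14 mm wide, 28 to 36 mm above the bench; at 0 it clears a fully home barrel by 4 mm.
- keeper_post (a point): Black upright post on the free end of the keeper arm, 16 mm diameter, from 36 to 68 mm above the bench, 100 mm from the pivot axis; the point is on the post's axis 68 mm above the bench (its top).
- keeper_pivot (a point): Pivot axis of the keeper arm, at x = +52, y = -33 mm in the plate's frame, 36 mm above the bench.
- spare: Tool holder of the same shape and size without green, standing on the bench near the green-banded one; it must stay where it is. Origin as for the holder.
- mark (a point): Middle of the yellow line painted on the plate's top, 25 mm long, 8 mm wide, along the plate's x; at x = -72.5, y = -33 mm in the plate's frame.
- spare_b: Another such tool holder without green, standing beyond the locking plate on the robot's left; it must stay where it is. Origin as for the holder.
Things that resemble listed ones, but are neither listed nor needed, are in the scene too. What is shaped like the holder but pink is not meant. Leave any pink look-alike of the lockplate alone.

How it is judged (in metres and radians):
On the way, in this order (a step that is already met when the one before it is completed fails the run):
1. the green-banded holder stands in the slot with its flange under the plate (y of holder in the frame of lockplate between -0.015 and 0.008 m and x of holder in the frame of lockplate between -0.006 and 0.006 m and height (world z) of holder below 0.005 m), for 0.2 s.
2. the keeper arm lies across the slot, in line with the yellow mark (value of joint keeper between -0.12 and 0.12 rad), for 0.2 s.
At the end, for the whole second after the job is handed in: Green-banded holder on the bench (within 5 mm), upright (0.1 rad), in the slot with its flange under the plate, axis within 6 mm of home along both plate axes; keeper within 0.12 rad of the yellow mark; both at rest; both spare holders within 30 mm of their starts (all of step 2 and y of holder in the frame of lockplate between -0.006 and 0.006 m and x of holder in the frame of lockplate between -0.006 and 0.006 m and height (world z) of holder below 0.005 m and angle between holder's own z axis and vertical below 0.1 rad and linear speed of holder below 0.02 m/s and velocity of joint keeper between -0.1 and 0.1 rad/s and distance of each of spare, spare_b from where it was at the start of the episode below 0.03 m); the robot touches nothing.
It fails at once if the green-banded holder is lifted more than 20 mm off the bench (height (world z) of holder above 0.02 m).
It fails at once if the green-banded holder is tipped by more than 0.35 rad (angle between holder's own z axis and vertical above 0.35 rad).
It fails at once if one of the two spare holders is pushed more than 30 mm from its place (distance of any of spare, spare_b from where it was at the start of the episode above 0.03 m).
It also fails if it takes over 67 s, if anything falls off the work surface, if the arm or the gripper's body presses on something with over 40 N, if the wrist force passes 120 N, or if a joint passes its speed limit or range.

## Working session

There is one attempt and no reset: what is moved stays moved. The work goes in short steps, Python scripts to look and compute and a tool call to move; the robot and the scene stay as the last step left them, time stands still between calls to the robot, and variables do not carry over. Pictures are saved under pics/ and viewed, and the job is handed in when it is done.

Besides the shell and the picture viewer there is one more tool, called after ">>>" as name(argument=value, ...) on one line, values as JSON. send_rows: Moves the arm, as the interface text tells. Its arguments: {"type":"object","properties":{"translation":{"type":"array"},"dr":{"type":"array"},"grip":{"type":"array"}},"required":["translation","dr","grip"]}

```bash
mkdir -p pics; ls
python3 - <<'E'
from bench import arm
import cv2
for n in("scene","side"):
    cv2.imwrite(f"pics/{n}0.png",arm.get_image(n)[:,:,::-1])
for n in("scene","side"):
    for t in("holder","lockplate","keeper_post","keeper_pivot","spare","mark"):
        for r in arm.place_of(t,n)[:4]: print(n,t,[round(v) for v in r["xyz"]],round(r["confidence"],2))
s=arm.read_state();print(s["clock"],s["position"],s["ee_rot"],s["gripper_width"])
E
```

```text
pics
scene holder [582, -412, 2] 0.92
scene holder [627, -280, 1] 0.56
scene lockplate [270, -220, 1] 0.97
scene lockplate [506, 99, 1] 0.81
scene keeper_post [572, -38, 74] 0.8
scene keeper_post [215, -234, 69] 0.72
scene keeper_pivot [308, -276, 40] 0.79
scene keeper_pivot [556, 60, 34] 0.57
scene spare [599, 357, -5] 0.94
scene spare [486, -294, 1] 0.91
scene spare [436, 80, 33] 0.46
scene mark [185, -226, 33] 0.85
side holder [623, -282, 0] 0.81
side holder [580, -414, -3] 0.77
side holder [509, 99, -2] 0.2
side lockplate [508, 102, -2] 0.61
side keeper_post [576, -38, 68] 0.7
side keeper_pivot [556, 57, 35] 0.78
side spare [598, 357, -1] 0.94
side spare [481, -288, 2] 0.72
side mark [433, 83, 27] 0.82
0.7 [ 193.53300879 -594.23825607  231.31375449] [-1.56736388e-01  9.87640473e-01  7.90619449e-06  2.08535489e-05] 85.18872799355319
```

View pics/scene0.png

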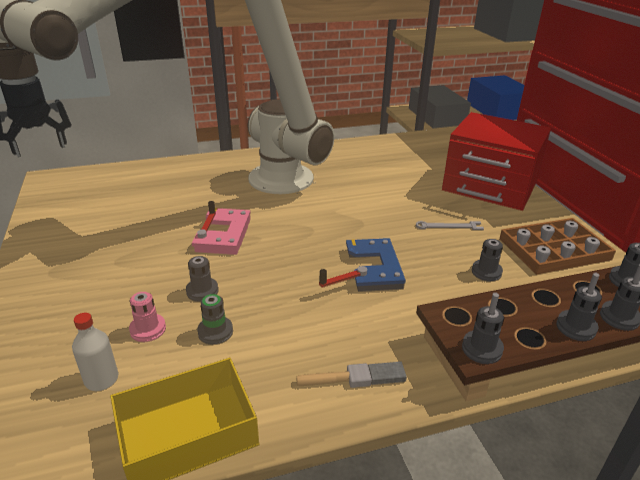

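View pics/side0.png

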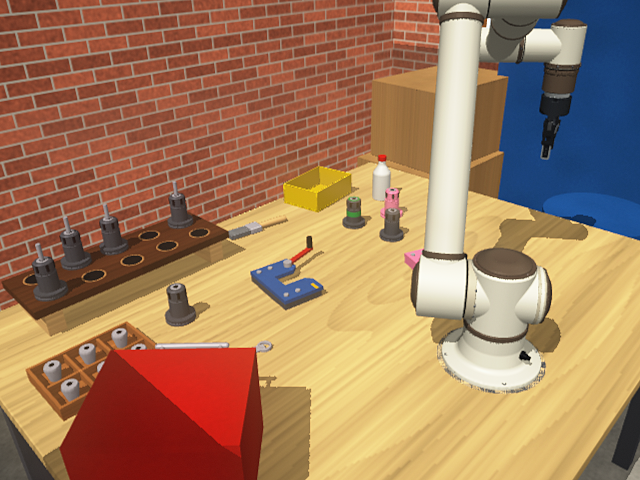

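Candidates for the holder in the scene view are the green-banded dark one (214,318), the pink one (146,315), the plain dark one (201,277), and spare_b (489,260). The plates are blue (375,263) and pink (222,230). By the description I choose the green-banded holder at (214,318), about world (625,-281), and the blue plate at about (507,100). A close crop will check both.

```bash
cat > h.py <<'E'
import numpy as np,cv2
from bench import arm
def proj(n,p,ci=None):
    c=ci or arm.camera_info(n);T=np.linalg.inv(np.array(c["cam_to_world"]))
    q=T[:3,:3]@np.array(p,float)+T[:3,3]
    return (c["fx"]*q[0]/q[2]+c["cx"],c["fy"]*q[1]/q[2]+c["cy"])
def ray(c,u,v,z):
    T=np.array(c["cam_to_world"]);d=T[:3,:3]@np.array([(u-c["cx"])/c["fx"],(v-c["cy"])/c["fy"],1]);o=T[:3,3]
    return o+d*(z-o[2])/d[2]
E
python3 - <<'E'
from h import *
for n in("scene","side"): print(n,[tuple(np.round(proj(n,p))) for p in([625,-281,0],[625,-281,85],[507,100,0],[556,58,36])])
a=cv2.imread("pics/scene0.png")[230:400,60:440]
cv2.imwrite("pics/crop0.png",cv2.resize(a,None,fx=2,fy=2,interpolation=cv2.INTER_CUBIC))
c=arm.camera_info("wrist");print(np.round(c["cam_to_world"],3),c["fx"])
E
```

```text
scene [(np.float64(216.0), np.float64(331.0)), (np.float64(211.0), np.float64(299.0)), (np.float64(370.0), np.float64(267.0)), (np.float64(362.0), np.float64(270.0))]
side [(np.float64(354.0), np.float64(224.0)), (np.float64(354.0), np.float64(199.0)), (np.float64(289.0), np.float64(288.0)), (np.float64(288.0), np.float64(263.0))]
[[-3.10000e-01  9.13000e-01  2.67000e-01  1.25208e+02]
 [ 9.51000e-01  2.97000e-01  8.70000e-02 -6.15042e+02]
 [ 0.00000e+00  2.81000e-01 -9.60000e-01  3.73720e+02]
 [ 0.00000e+00  0.00000e+00  0.00000e+00  1.00000e+00]] 408.7583346669912
```

View pics/crop0.png

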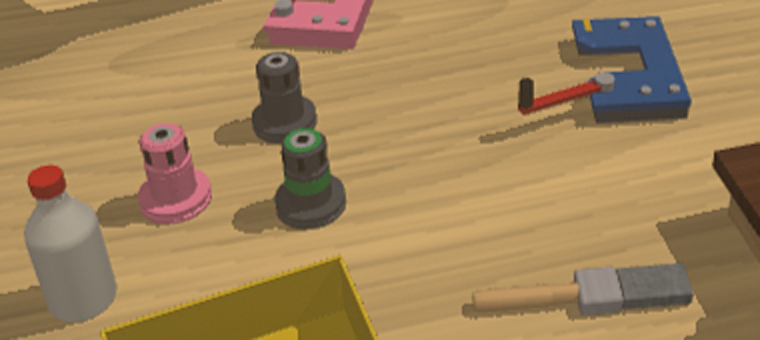

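The crop confirms the green band at crop (303,175) and shows the blue plate's slot facing the robot's right, with the keeper swung open. I'm moving above the holder now.

>>> send_rows(translation=[[-50, 16, 0], [-50, 16, 0], [-50, 16, 0], [-50, 16, 0], [-50, 16, 0]], dr=[[0, 0, 0], [0, 0, 0], [0, 0, 0], [0, 0, 0], [0, 0, 0]], grip=[85, 85, 85, 85, 85])

```text
clock: 1.32
position: [407.8, -439.7, 231.6]
ee_rot: [-0.157, 0.988, -0.0, 0.0]
contact_force: [0.9, -0.4, -0.3]
gripper_width: 84.7
```

>>> send_rows(translation=[[-50, 16, 0], [-50, 16, 0], [-50, 16, 0], [-50, 16, 0], [-50, 16, 0]], dr=[[0, 0, 0], [0, 0, 0], [0, 0, 0], [0, 0, 0], [0, 0, 0]], grip=[85, 85, 85, 85, 85])

```text
clock: 1.95
position: [620.7, -286.1, 231.5]
ee_rot: [-0.157, 0.988, -0.0, 0.0]
contact_force: [0.4, -1.5, 0.7]
gripper_width: 85.0
```

>>> send_rows(translation=[[0, 0, 0], [0, 0, 0], [0, 0, 0], [0, 0, 0], [0, 0, 0]], dr=[[0, 0, 9.8], [0, 0, 9.8], [0, 0, 9.8], [0, 0, 0], [0, 0, 0]], grip=[85, 85, 85, 85, 85])

```text
clock: 2.58
position: [619.4, -287.4, 231.3]
ee_rot: [0.098, 0.995, 0.0, -0.0]
contact_force: [0.5, -1.0, 0.3]
gripper_width: 84.7
```

```bash
cat >> h.py <<'E'
from scipy.spatial.transform import Rotation as R
def st():
    s=arm.read_state();print("t",round(s["clock"],2),"p",np.round(s["position"],1),"F",np.round(s["contact_force"],1),"w",round(s["gripper_width"],1))
    Rm=R.from_quat(s["ee_rot"]).as_matrix();print("yaw y-axis deg",round(np.degrees(np.arctan2(Rm[1,1],Rm[0,1])),2),"zaxis",np.round(Rm[:,2],3));return s,Rm
def rel(target):
    s,Rm=st();d=np.array(target)-s["position"];print("tool delta",np.round(Rm.T@d,1))
E
python3 - <<'E'
from h import *
st();c=arm.camera_info("wrist")
im=arm.get_image("wrist");cv2.imwrite("pics/w1.png",im[:,:,::-1])
for t in("holder","spare"):
    for r in arm.place_of(t,"wrist")[:3]: print(t,np.round(r["xyz"],1),round(r["confidence"],2))
print(proj("wrist",[625,-281,85]),proj("wrist",[625,-281,0]))
print(arm.read_state()["joints"])
import pickle;pickle.dump(c,open("c1.pkl","wb"))
E
```

```text
t 2.58 p [ 619.4 -287.4  231.3] F [ 0.5 -1.   0.3] w 84.7
yaw y-axis deg 78.77 zaxis [-0.  0. -1.]
holder [ 586.  -411.5   -3.6] 0.88
holder [ 623.8 -280.4    1.9] 0.6
spare [ 486.5 -292.2   -1. ] 0.88
(np.float64(328.99982425831433), np.float64(229.59565678500147)) (np.float64(327.13503981235357), np.float64(206.23513154159406))
[-1.98171818e-01  4.84340787e-01  1.67396602e-01 -1.20428994e-05
 -1.25378735e+00 -1.56992953e+00]
```

View pics/w1.png

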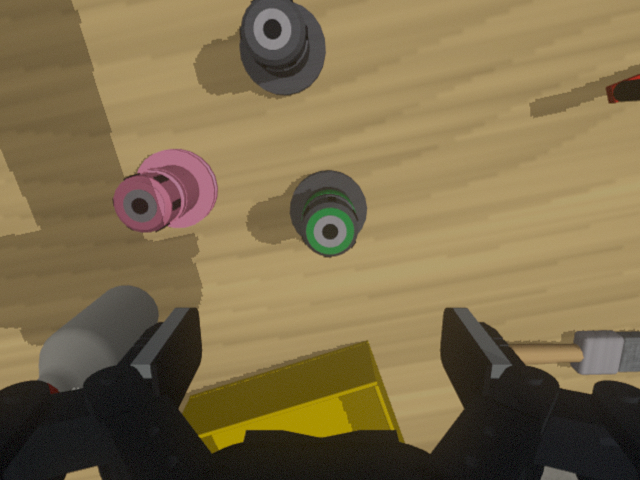

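The green-topped holder is at pixel (330,232) and the flange centre is near (328,207). Pink (140,205) and the spare (272,30) are clear of the jaws.

Run:
```python
from h import *
import pickle;c=pickle.load(open("c1.pkl","rb"))
im=cv2.imread("pics/w1.png");hsv=cv2.cvtColor(im,cv2.COLOR_BGR2HSV)
m=cv2.inRange(hsv,(45,80,60),(85,255,255));m[:200]=0
ct=max(cv2.findContours(m,cv2.RETR_EXTERNAL,cv2.CHAIN_APPROX_NONE)[0],key=cv2.contourArea)
e=cv2.minEnclosingCircle(ct);print(e,cv2.fitEllipse(ct))
u,v=e[0];print(ray(c,u,v,85),ray(c,328.5,207,5))
p=ray(c,u,v,85);rel([p[0],p[1],52])
```

```text
((329.53460693359375, 230.16262817382812), 24.026697158813477) ((329.56890869140625, 230.6551971435547), (45.91828536987305, 47.140357971191406), 83.70854187011719)
[ 625.48440232 -280.6637876    85.        ] [ 624.91322743 -279.75647805    5.        ]
t 2.73 p [ 619.4 -287.4  231.4] F [ 0.4  0.6 -0.6] w 85.2
yaw y-axis deg 78.7 zaxis [ 0. -0. -1.]
tool delta [ -4.7   7.8 179.4]
```

>>> send_rows(translation=[[-4.8, 8, 0], [0, 0, 45], [0, 0, 45], [0, 0, 45], [0, 0, 33]], dr=[[0, 0, 0], [0, 0, 0], [0, 0, 0], [0, 0, 0], [0, 0, 0]], grip=[85, 85, 85, 85, 85])

```text
clock: 3.35
position: [625.3, -279.7, 61.0]
ee_rot: [0.099, 0.995, 0.0, -0.001]
contact_force: [0.6, 0.7, -0.1]
gripper_width: 84.9
```

>>> send_rows(translation=[[0, 0, 15], [0, 0, 0], [0, 0, 0], [0, 0, 0], [0, 0, 0]], dr=[[0, 0, 0], [0, 0, 0], [0, 0, 0], [0, 0, 0], [0, 0, 0]], grip=[85, 85, 60, 35, 35])

```text
clock: 3.98
position: [626.8, -281.2, 50.7]
ee_rot: [0.099, 0.995, -0.001, 0.002]
contact_force: [-1.0, -0.5, 6.1]
gripper_width: 41.4
```

>>> send_rows(translation=[[0, 0, 0], [0, 0, 0], [0, 0, 0], [0, 0, 0], [0, 0, 0]], dr=[[0, 0, 0], [0, 0, 0], [0, 0, 0], [0, 0, 0], [0, 0, 0]], grip=[35, 35, 35, 35, 35])

```text
clock: 4.6
position: [626.8, -281.2, 50.7]
ee_rot: [0.099, 0.995, -0.001, 0.002]
contact_force: [-1.1, -1.1, 6.6]
gripper_width: 41.0
```

Run:
```python
from h import *
st()
for n in("scene","wrist"):
    im=arm.get_image(n);cv2.imwrite(f"pics/{n}2.png",im[:,:,::-1])
```

```text
t 4.6 p [ 626.8 -281.2   50.7] F [-1.1 -1.1  6.6] w 41.0
yaw y-axis deg 78.68 zaxis [ 0.003 -0.002 -1.   ]
```

View pics/wrist2.png

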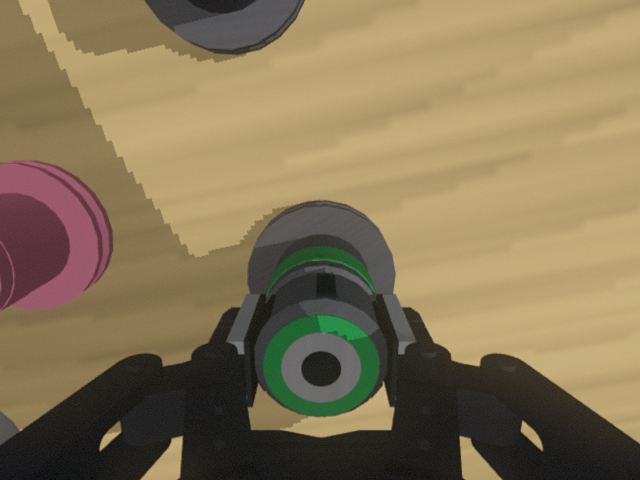

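Gripped, with the width at 41 mm, matching the nut. Next I slide it to a point about 150 mm before home on the slot line.

>>> send_rows(translation=[[8, 8, 0], [14, 15, 0], [16, 17, 0], [16, 17, 0], [16, 17, 0]], dr=[[0, 0, 0], [0, 0, 0], [0, 0, 0], [0, 0, 0], [0, 0, 0]], grip=[35, 35, 35, 35, 35])

```text
clock: 5.32
position: [575.1, -195.0, 50.9]
ee_rot: [0.098, 0.995, -0.001, 0.005]
contact_force: [4.1, -4.7, 3.2]
gripper_width: 40.9
```

>>> send_rows(translation=[[16, 17, 0], [16, 17, 0], [16, 17, 0], [16, 17, 0], [16, 17, 0]], dr=[[0, 0, 0], [0, 0, 0], [0, 0, 0], [0, 0, 0], [0, 0, 0]], grip=[35, 35, 35, 35, 35])

```text
clock: 5.95
position: [513.8, -95.1, 50.8]
ee_rot: [0.098, 0.995, -0.0, 0.005]
contact_force: [4.8, -5.7, 4.4]
gripper_width: 40.9
```

>>> send_rows(translation=[[16, 17, 0], [14, 15, 0], [6, 6, 0], [0, 0, 0], [0, 0, 0]], dr=[[0, 0, 0], [0, 0, 0], [0, 0, 0], [0, 0, 0], [0, 0, 0]], grip=[35, 35, 35, 35, 35])

```text
clock: 6.58
position: [485.5, -49.8, 50.7]
ee_rot: [0.098, 0.995, 0.001, 0.004]
contact_force: [1.5, 1.8, 8.7]
gripper_width: 41.4
```

Run:
```python
from h import *
import pickle
st();c=arm.camera_info("wrist")
im=arm.get_image("wrist");cv2.imwrite("pics/w3.png",im[:,:,::-1]);pickle.dump(c,open("c3.pkl","wb"))
im=arm.get_image("scene");cv2.imwrite("pics/s3.png",im[:,:,::-1])
for n in("wrist","scene"):
  for t in("holder","lockplate","keeper_pivot","mark","keeper_post"):
    for r in arm.place_of(t,n)[:2]: print(n,t,np.round(r["xyz"],1),round(r["confidence"],2))
```

```text
t 6.58 p [485.5 -49.8  50.7] F [1.5 1.8 8.7] w 41.4
yaw y-axis deg 78.77 zaxis [ 0.008  0.001 -1.   ]
wrist holder [488.3 -49.2   2.6] 0.65
wrist lockplate [485.4 -49.    3.7] 0.66
wrist keeper_pivot [554.3  59.1  36.8] 0.65
wrist mark [437.4  85.7  22.1] 0.61
scene holder [ 581.6 -413.5    5. ] 0.72
scene holder [487.6 -44.8  -1.4] 0.7
scene lockplate [ 270.7 -218.5    2.9] 0.71
scene lockplate [510.4 100.4   2. ] 0.6
scene keeper_pivot [558.9  60.7  34.2] 0.87
scene keeper_pivot [ 305.3 -275.5   41.2] 0.82
scene mark [435.1  81.5  30.8] 0.92
scene mark [ 187.5 -224.1   30.5] 0.56
scene keeper_post [574.9 -39.6  70.8] 0.8
scene keeper_post [ 212.4 -234.6   66.2] 0.54
```

View pics/w3.png

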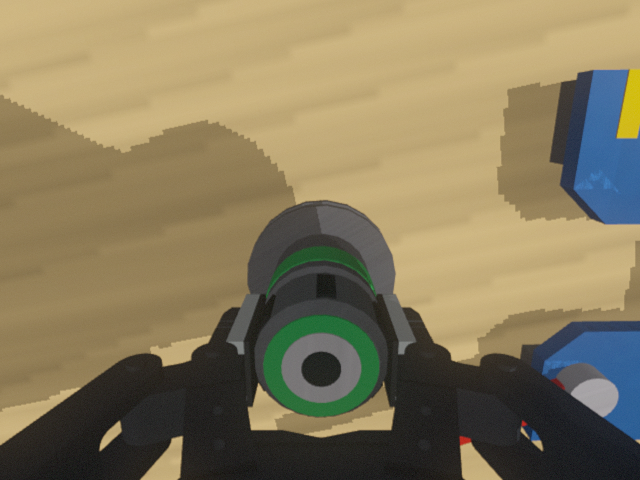

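View pics/s3.png

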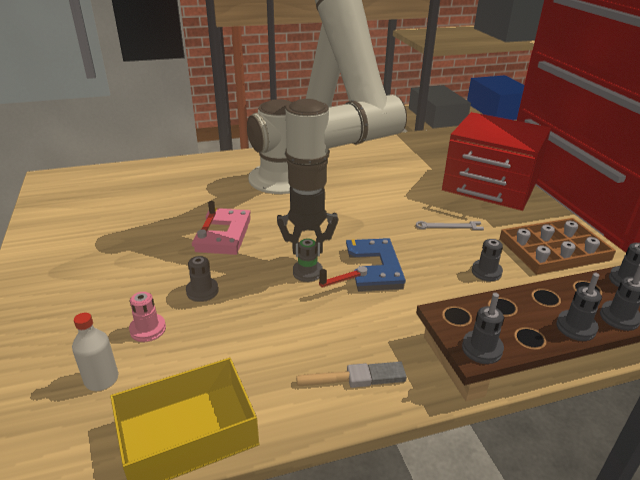

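Wrist view: the holder is held upright, top at (321,368). The slot's two walls run level at rows ~223 and ~322 on the right, so the yaw already matches.

Run:
```python
from h import *
import pickle;c=pickle.load(open("c3.pkl","rb"))
im=cv2.imread("pics/w3.png");hsv=cv2.cvtColor(im,cv2.COLOR_BGR2HSV)
m=cv2.inRange(hsv,(100,110,60),(125,255,255))
for u in(600,610,620,630,638):
    v=np.where(m[180:380,u])[0]+180
    d=np.where(np.diff(v)>30)[0]
    for i in d: print(u,v[i],v[i+1],np.round(ray(c,u,v[i]+.5,28)[:2],1),np.round(ray(c,u,v[i+1]-.5,28)[:2],1))
print("top",ray(c,321,368,85))
cr=cv2.resize(im[60:460,480:],None,fx=3,fy=1.5*1,interpolation=cv2.INTER_CUBIC)
cr=cv2.resize(im[150:360,500:],None,fx=2.8,fy=2.8);cv2.imwrite("pics/cr3.png",cr)
```

```text
600 218 326 [476.   71.5] [526.3  71.4]
610 223 322 [478.9  75.6] [525.2  75.8]
620 222 322 [479.3  79.7] [526.1  80.2]
630 222 322 [480.1  83.8] [527.   84.6]
638 222 322 [480.8  87. ] [527.7  88.2]
top [485.37141231 -48.57101171  85.        ]
```

View pics/cr3.png

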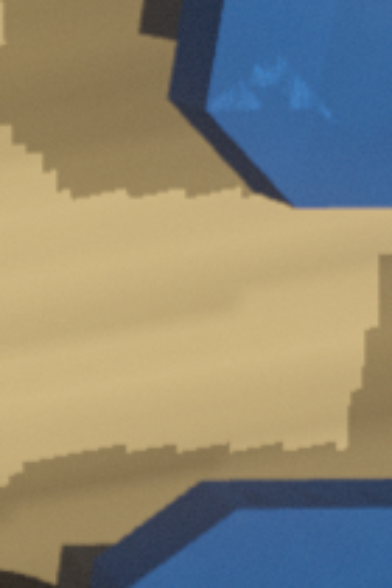

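Run:
```python
from h import *
import pickle;c=pickle.load(open("c3.pkl","rb"))
L=[]
for u in(612,638):
    a=ray(c,u,222.8,28);b=ray(c,u,331.3,28);print(a[:2],b[:2],np.linalg.norm(a-b),(a+b)[:2]/2);L.append((a+b)[:2]/2)
d=L[1]-L[0];print("axis deg",np.degrees(np.arctan2(d[1],d[0])))
# flare start corners (top surface) -> y along slot at -34 ; u=604.?
for u,v in((500+292/2.8,222.8),(500+240/2.8,331.4)): print(ray(c,u,v,28)[:2])
s,Rm=st()
ey=np.array([.196,.981]);ex=np.array([.981,-.196])
h=s["position"][:2];o=np.array([508.5,100.5]);print("net origin, plate coords of tcp:",ex@(h-o),ey@(h-o))
print("slot centre x vs tcp x (plate):",ex@(L[0]-h),ex@(L[1]-h))
```

```text
[478.80533914  76.40012387] [530.38898153  76.7302307 ] 51.58469863363242 [504.59716033  76.56517728]
[480.92752733  87.03694091] [532.70501625  88.2778182 ] 51.79235595234231 [506.81627179  87.65737955]
axis deg 78.6867348798416
[478.17585602  73.24503291]
[528.10002374  65.06068414]
t 7.17 p [485.5 -49.8  50.7] F [1.3 2.7 7.8] w 41.3
yaw y-axis deg 78.76 zaxis [ 0.008  0.001 -1.   ]
net origin, plate coords of tcp: 6.859332973345433 -151.93024229621884
slot centre x vs tcp x (plate): -5.996793434675759 -5.99391674288484
```

>>> send_rows(translation=[[6, 10, 0], [0, 20, 0], [0, 20, 0], [0, 15, 0], [0, 10, 0]], dr=[[0, 0, 0], [0, 0, 0], [0, 0, 0], [0, 0, 0], [0, 0, 0]], grip=[35, 35, 35, 35, 35])

```text
clock: 7.8
position: [490.6, 21.9, 50.7]
ee_rot: [0.098, 0.995, -0.002, -0.001]
contact_force: [-2.6, -13.1, 16.7]
gripper_width: 40.9
```

Run:
```python
from h import *
import pickle
c=arm.camera_info("wrist")
im=arm.get_image("wrist");cv2.imwrite("pics/w4.png",im[:,:,::-1]);pickle.dump(c,open("c4.pkl","wb"))
s,Rm=st()
ey=np.array([.196,.981]);ex=np.array([.981,-.196]);d=s["position"][:2]-np.array([509.2,101.5]);print(ex@d,ey@d)
```

```text
t 7.85 p [490.9  22.9  50.6] F [-3.9 -7.7 16.7] w 41.2
yaw y-axis deg 78.73 zaxis [-0.001 -0.003 -1.   ]
-2.57866657415299 -80.70105144911025
```

View pics/w4.png

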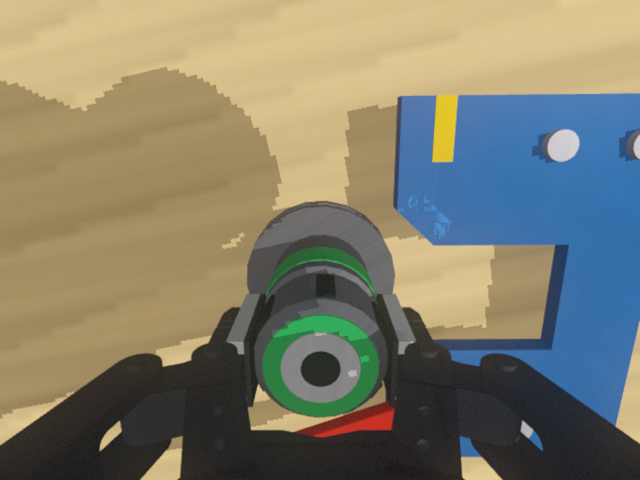

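Run:
```python
from h import *
import pickle;c=pickle.load(open("c4.pkl","rb"))
im=cv2.imread("pics/w4.png")
cv2.imwrite("pics/cr4.png",cv2.resize(im[200:400,380:620],None,fx=3,fy=3,interpolation=cv2.INTER_CUBIC))
print("top",ray(c,320.5,368,85))
g=cv2.inRange(cv2.cvtColor(im,cv2.COLOR_BGR2HSV),(40,80,50),(85,255,255));
```

```text
top [490.73054282  23.13344792  85.        ]
```

View pics/cr4.png

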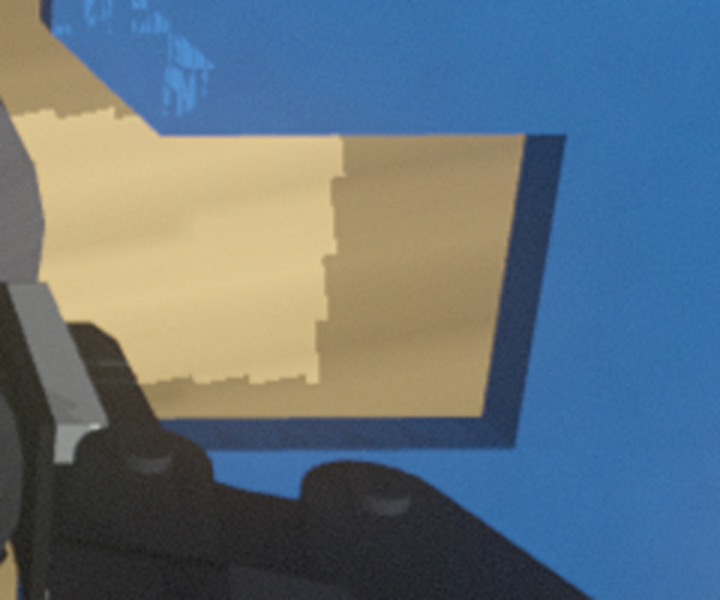

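Run:
```python
from h import *
import pickle;c=pickle.load(open("c4.pkl","rb"))
a=ray(c,568.3,244.7,28)[:2];b=ray(c,551.3,349.3,28)[:2];f=ray(c,380+160/3,244.7,28)[:2]
ey=np.array([.196,.981]);ex=np.array([.981,-.196]);n=np.linalg.norm
print(a,b,n(a-b),"len",ey@(a-f)," m",(a+b)/2-23*ey)
w=a-f;print("ang",np.degrees(np.arctan2(w[1],w[0])))
o=(a+b)/2-23*ey
for h in([490.9,22.9],[490.7,23.1]): print(ex@(h-o),ey@(h-o))
```

```text
[489.66907202 129.56874505] [538.60021373 120.50367409] 49.763763319507305 len 56.820977103821185  m [509.62664288 102.47320957]
ang 78.77108896845716
-2.7744875848562285 -81.73174059176972
-3.009887584856222 -81.5747405917697
```

>>> send_rows(translation=[[-2.5, 5, -3], [0, 10, 0], [0, 10, 0], [0, 8, 0], [0, 4, 0]], dr=[[0, 0, 0], [0, 0, 0], [0, 0, 0], [0, 0, 0], [0, 0, 0]], grip=[35, 35, 35, 35, 35])

```text
clock: 8.48
position: [500.7, 60.7, 50.8]
ee_rot: [0.099, 0.995, 0.0, -0.0]
contact_force: [-0.1, -0.1, -6.4]
gripper_width: 41.1
```

```bash
cat >> h.py <<'E'
ey=np.array([.196,.981]);ex=np.array([.981,-.196]);O=np.array([509.6,102.4])
def pl():
    s,Rm=st();d=s["position"][:2]-O;F=s["contact_force"][:2];print("plate x,y",np.round([ex@d,ey@d],1),"F",np.round([ex@F,ey@F],1))
E
python3 - <<'E'
from h import *
import pickle
c=arm.camera_info("wrist")
im=arm.get_image("wrist");cv2.imwrite("pics/w5.png",im[:,:,::-1]);pickle.dump(c,open("c5.pkl","wb"))
pl()
E
```

```text
t 8.53 p [500.9  60.9  50.9] F [ 0.  -0.8 -7.1] w 40.8
yaw y-axis deg 78.68 zaxis [-0.  0. -1.]
plate x,y [ -0.4 -42.4] F [ 0.2 -0.8]
```

View pics/w5.png

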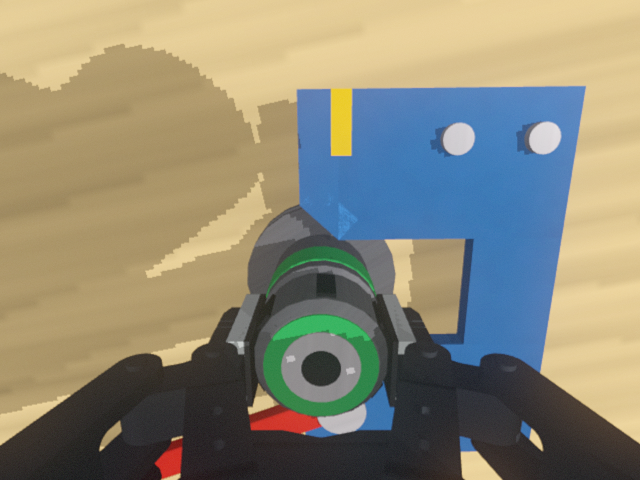

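The flange is going under the plate and x is centred (-0.4). Continuing in.

>>> send_rows(translation=[[0, 8, 1], [0, 8, 0], [0, 8, 0], [0, 6, 0], [0, 4, 0]], dr=[[0, 0, 0], [0, 0, 0], [0, 0, 0], [0, 0, 0], [0, 0, 0]], grip=[35, 35, 35, 35, 35])

```text
clock: 9.15
position: [507.6, 93.3, 50.7]
ee_rot: [0.099, 0.995, -0.0, 0.0]
contact_force: [-0.8, -5.2, 2.3]
gripper_width: 40.9
```

Run:
```python
from h import *
pl()
```

```text
t 9.15 p [507.6  93.3  50.7] F [-0.8 -5.2  2.3] w 40.9
yaw y-axis deg 78.66 zaxis [ 0.    -0.001 -1.   ]
plate x,y [-0.2 -9.3] F [ 0.2 -5.3]
```

>>> send_rows(translation=[[0, 3, 0], [0, 2, 0], [0, 2, 0], [0, 2, 0], [0, 1, 0]], dr=[[0, 0, 0], [0, 0, 0], [0, 0, 0], [0, 0, 0], [0, 0, 0]], grip=[35, 35, 35, 35, 35])

```text
clock: 9.78
position: [509.3, 102.6, 50.7]
ee_rot: [0.099, 0.995, -0.0, -0.0]
contact_force: [-0.2, -8.0, 2.9]
gripper_width: 40.5
```

Run:
```python
from h import *
pl()
```

```text
t 9.78 p [509.3 102.6  50.7] F [-0.2 -8.   2.9] w 40.5
yaw y-axis deg 78.64 zaxis [-0.001 -0.001 -1.   ]
plate x,y [-0.3  0.1] F [ 1.4 -7.9]
```

>>> send_rows(translation=[[0, 1, 0], [0, 1, 0], [0, 1, 0], [0, 0, 0], [0, 0, 0]], dr=[[0, 0, 0], [0, 0, 0], [0, 0, 0], [0, 0, 0], [0, 0, 0]], grip=[35, 35, 35, 35, 35])

```text
clock: 10.4
position: [509.3, 103.0, 50.9]
ee_rot: [0.099, 0.995, -0.002, -0.001]
contact_force: [0.5, -15.1, 5.7]
gripper_width: 40.7
```

Run:
```python
from h import *
pl()
im=arm.get_image("wrist");cv2.imwrite("pics/w6.png",im[:,:,::-1])
```

```text
t 10.4 p [509.3 103.   50.9] F [  0.5 -15.1   5.7] w 40.7
yaw y-axis deg 78.63 zaxis [-0.003 -0.005 -1.   ]
plate x,y [-0.4  0.5] F [  3.5 -14.7]
```

View pics/w6.png

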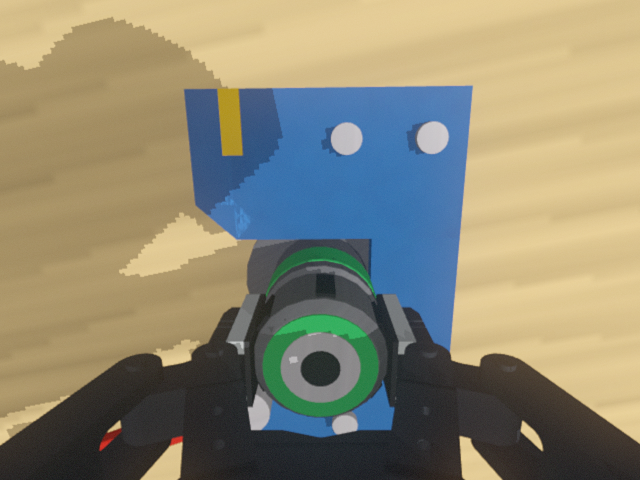

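Blind end reached: it stalled with the force rising to 15 N. I relax the push, open and rise.

>>> send_rows(translation=[[0, -2.5, 0], [0, 0, 0], [0, 0, 0], [0, 0, 0], [0, 0, 0]], dr=[[0, 0, 0], [0, 0, 0], [0, 0, 0], [0, 0, 0], [0, 0, 0]], grip=[35, 44, 55, 75, 75])

```text
clock: 11.08
position: [510.1, 104.3, 50.5]
ee_rot: [0.099, 0.995, 0.001, 0.001]
contact_force: [0.5, -1.8, 0.9]
gripper_width: 75.1
```

>>> send_rows(translation=[[0, 0, 0], [0, 0, -30], [0, 0, -45], [0, 0, -45], [0, 0, -45]], dr=[[0, 0, 0], [0, 0, 0], [0, 0, 0], [0, 0, 0], [0, 0, 0]], grip=[75, 75, 75, 75, 75])

```text
clock: 11.7
position: [509.4, 103.5, 216.9]
ee_rot: [0.099, 0.995, 0.0, 0.0]
contact_force: [-0.0, 0.2, 0.7]
gripper_width: 75.1
```

Run:
```python
from h import *
import pickle
pl();c=arm.camera_info("wrist")
im=arm.get_image("wrist");cv2.imwrite("pics/w7.png",im[:,:,::-1]);pickle.dump(c,open("c7.pkl","wb"))
for t in("holder","lockplate","keeper_pivot","mark","keeper_post"):
    for r in arm.place_of(t,"wrist")[:2]: print(t,np.round(r["xyz"],1),round(r["confidence"],2))
```

```text
t 11.7 p [509.4 103.5 216.9] F [-0.   0.2  0.7] w 75.1
yaw y-axis deg 78.64 zaxis [ 0.  0. -1.]
plate x,y [-0.4  1.1] F [-0.   0.2]
holder [511.5 100.3   3.8] 0.57
keeper_pivot [552.8  58.8  38.8] 0.77
mark [436.   86.5  23.2] 0.63
keeper_post [573.4 -38.3  67.2] 0.82
```

View pics/w7.png

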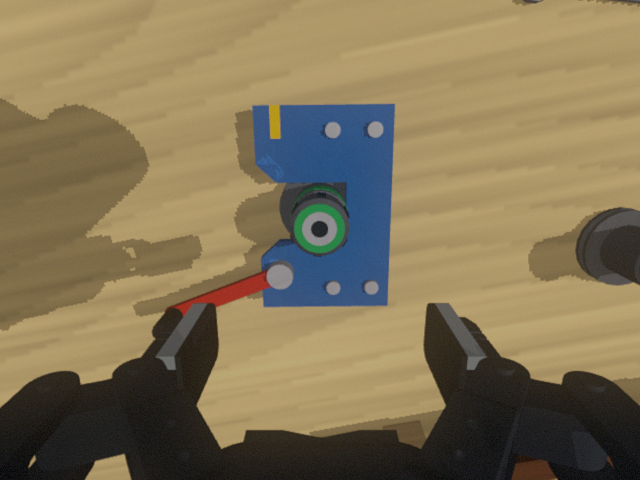

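The holder is in the slot with its top at (320,229). The pivot is at (280,275), and the post at about (170,322) is partly behind a finger.

Run:
```python
from h import *
import pickle;c=pickle.load(open("c7.pkl","rb"))
im=cv2.imread("pics/w7.png");hsv=cv2.cvtColor(im,cv2.COLOR_BGR2HSV)
m=cv2.inRange(hsv,(40,80,60),(85,255,255));m[:200]=0;m[270:]=0
ct=max(cv2.findContours(m,cv2.RETR_EXTERNAL,cv2.CHAIN_APPROX_NONE)[0],key=cv2.contourArea)
e=cv2.minEnclosingCircle(ct);h=ray(c,*e[0],85)[:2]
cr=im[80:330,130:420];cv2.imwrite("pics/cr7.png",cv2.resize(cr,None,fx=2.4,fy=2.4,interpolation=cv2.INTER_CUBIC))
m2=cv2.inRange(hsv,(22,150,120),(32,255,255));M=cv2.moments(m2[90:150,260:290]>0);mk=ray(c,260+M["m10"]/M["m00"],90+M["m01"]/M["m00"],28)[:2]
pv=ray(c,280,275,40)[:2]
for n,p in(("h",h),("mark",mk),("piv",pv)): print(n,p,ex@(p-O),ey@(p-O))
d=pv-mk;print("ang",np.degrees(np.arctan2(d[1],d[0])))
print(e)
```

```text
Traceback (most recent call last):
cv2.error: OpenCV(4.12.0) :-1: error: (-5:Bad argument) in function 'moments'
> Overload resolution failed:
>  - array data type = bool is not supported
>  - Expected Ptr<cv::UMat> for argument 'array'
```

View pics/cr7.png

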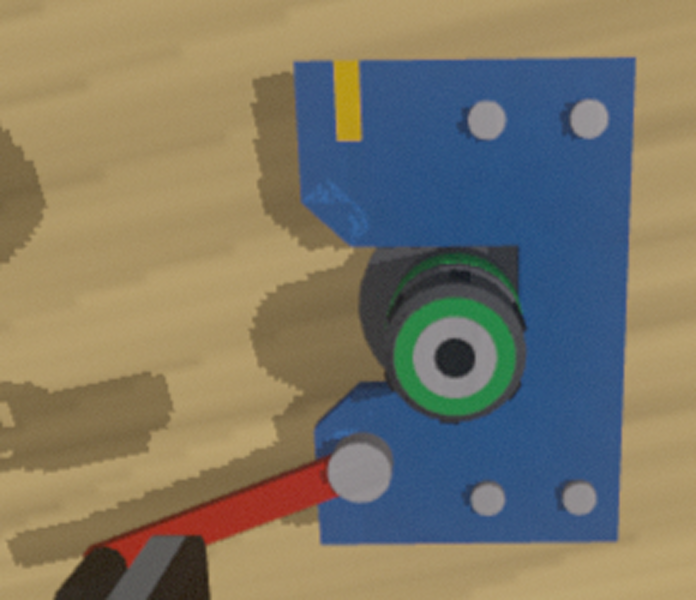

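Run:
```python
from h import *
import pickle;c=pickle.load(open("c7.pkl","rb"))
im=cv2.imread("pics/w7.png");hsv=cv2.cvtColor(im,cv2.COLOR_BGR2HSV)
e=((130+455/2.4,80+357/2.4),)
h=ray(c,*e[0],85)[:2]
m2=cv2.inRange(hsv,(22,150,120),(32,255,255));M=cv2.moments(m2[90:150,260:290]);mk=ray(c,260+M["m10"]/M["m00"],90+M["m01"]/M["m00"],28)[:2]
pv=ray(c,280,275,40)[:2]
en=ray(c,130+519/2.4,80+270/2.4,28)[:2]
for n,p in(("h",h),("mark",mk),("piv",pv),("end",en)): print(n,p,ex@(p-O),ey@(p-O))
d=pv-mk;print("ang",np.degrees(np.arctan2(d[1],d[0])))
post=np.array([574,-38.5])
for P in(pv,O+52*ex-33*ey):
    d=post-P;print(P,np.linalg.norm(d),"post plate dir",ex@d,ey@d,"angle",np.arctan2(-ey@d,-ex@d))
```

```text
h [509.35594508 104.10620079] -0.5738332319160657 1.6259482111559123
mark [432.16823855  83.7903378 ] -72.31306419038293 -33.43270386081307
piv [553.48686711  61.4519329 ] 51.07883778401479 -31.568227871349837
end [498.30975391 128.46864047] -16.185184947169873 23.36044806535098
ang -10.433015554390568
[553.48686711  61.4519329 ] 102.03517781452959 post plate dir 39.71396221598519 -94.03227212865016 angle 1.9704151355680892
[554.144  59.835] 100.31965391188308 post plate dir 38.752395999999884 -92.57485900000003 angle 1.967238799771397
```

The holder is home, at plate (-0.6, +1.6) mm by vision and stalled against the end by force. Next I go above the post at (574,-38.5) and turn so the jaws straddle it tangentially.

>>> send_rows(translation=[[-30.4, -42.2, 0], [-30.4, -42.2, 0], [-30.5, -42.1, 0], [0, 0, 0], [0, 0, 0]], dr=[[0, 0, 0], [0, 0, 0], [0, 0, 0], [0, 0, -10], [0, 0, -10]], grip=[45, 45, 45, 45, 45])

```text
clock: 12.62
position: [573.5, -39.6, 213.0]
ee_rot: [-0.077, 0.997, -0.0, -0.002]
contact_force: [-0.9, 0.8, 1.1]
gripper_width: 45.0
```

>>> send_rows(translation=[[0, 0, 0], [0, 0, 0], [0, 0, 0], [0, 0, 0], [0, 0, 0]], dr=[[0, 0, -10], [0, 0, -10], [0, 0, -10], [0, 0, -10], [0, 0, -10]], grip=[45, 45, 45, 45, 45])

```text
clock: 13.25
position: [573.4, -38.6, 213.3]
ee_rot: [-0.492, 0.871, 0.001, -0.002]
contact_force: [0.3, -0.2, 0.2]
gripper_width: 45.0
```

>>> send_rows(translation=[[0, 0, 0], [0, 0, 0], [0, 0, 0], [0, 0, 0], [0, 0, 0]], dr=[[0, 0, -10], [0, 0, -10], [0, 0, -10], [0, 0, -10], [0, 0, -3]], grip=[45, 45, 45, 45, 45])

```text
clock: 13.88
position: [573.4, -38.6, 213.3]
ee_rot: [0.776, -0.631, -0.001, 0.001]
contact_force: [-0.4, 0.3, -0.4]
gripper_width: 45.2
```

Run:
```python
from h import *
import pickle
pl();c=arm.camera_info("wrist")
im=arm.get_image("wrist");cv2.imwrite("pics/w8.png",im[:,:,::-1]);pickle.dump(c,open("c8.pkl","wb"))
for t in("keeper_pivot","keeper_post"):
    for r in arm.place_of(t,"wrist")[:2]: print(t,np.round(r["xyz"],1),round(r["confidence"],2))
print(proj("wrist",[574,-38.5,68],c));rel([574,-38.5,42])
```

```text
t 13.88 p [573.4 -38.6 213.3] F [-0.4  0.3 -0.4] w 45.2
yaw y-axis deg -168.23 zaxis [-0.004 -0.001 -1.   ]
plate x,y [  90.2 -125.8] F [-0.5  0.2]
keeper_pivot [555.7  63.7  37.5] 0.74
keeper_post [571.2 -39.8  65.4] 0.74
(np.float64(318.8202921145557), np.float64(221.1559301204908))
t 14.03 p [573.6 -38.6 213.7] F [-0.3 -0.7 -0.5] w 45.2
yaw y-axis deg -168.42 zaxis [-0.003 -0.    -1.   ]
tool delta [  0.   -0.9 171.7]
```

View pics/w8.png

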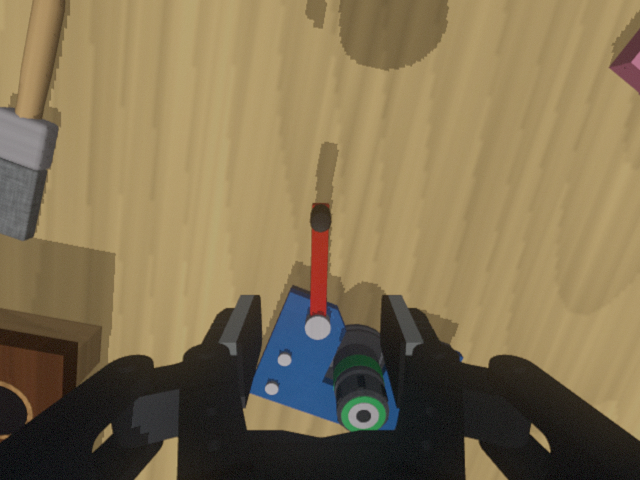

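The post top is at (320,219), against a predicted (319,221), and the arm lies vertical in the image, so the jaws are tangential. Descending with the jaws at 45 mm, then closing to a loose cage.

>>> send_rows(translation=[[0, 0, 38], [0, 0, 38], [0, 0, 38], [0, 0, 38], [0, 0, 18]], dr=[[0, 0, 0], [0, 0, 0], [0, 0, 0], [0, 0, 0], [0, 0, 0]], grip=[45, 45, 45, 45, 45])

```text
clock: 14.65
position: [572.3, -38.8, 42.2]
ee_rot: [0.775, -0.632, -0.002, 0.002]
contact_force: [-0.2, 0.5, 0.3]
gripper_width: 45.3
```

>>> send_rows(translation=[[0, 0, 0], [0, 0, 0], [0, 0, 0], [0, 0, 0], [0, 0, 0]], dr=[[0, 0, 0], [0, 0, 0], [0, 0, 0], [0, 0, 0], [0, 0, 0]], grip=[45, 35, 25, 20, 20])

```text
clock: 15.28
position: [574.4, -38.5, 45.8]
ee_rot: [0.775, -0.632, 0.0, -0.0]
contact_force: [-0.3, -0.7, 0.2]
gripper_width: 20.1
```

Run:
```python
from h import *
pl()
im=arm.get_image("wrist");cv2.imwrite("pics/w9.png",im[:,:,::-1])
# plan: n steps of equal turn; print per-row tool-frame shift (constant by symmetry)
s=arm.read_state();Rm=R.from_quat(s["ee_rot"]).as_matrix()
P=np.array([554.1,59.8]);d=s["position"][:2]-P;print("r",np.linalg.norm(d),"theta",np.arctan2(-ey@d,-ex@d))
print("tool-frame radial",Rm[:2,:2].T@d)
for a in(5,8):
    th=-np.radians(a);Q=np.array([[np.cos(th),-np.sin(th)],[np.sin(th),np.cos(th)]])
    print(a,"deg cw:",np.round(Rm[:2,:2].T@(Q@d-d),2))
```

```text
t 15.28 p [574.4 -38.5  45.8] F [-0.3 -0.7  0.2] w 20.1
yaw y-axis deg -168.37 zaxis [ 0.001  0.    -1.   ]
plate x,y [  91.1 -125.5] F [-0.2 -0.7]
r 100.3483317708729 theta 1.9705895746652522
tool-frame radial [1.00348322e+02 4.41159433e-02]
5 deg cw: [-0.39  8.75]
8 deg cw: [-0.98 13.97]
```

View pics/w9.png

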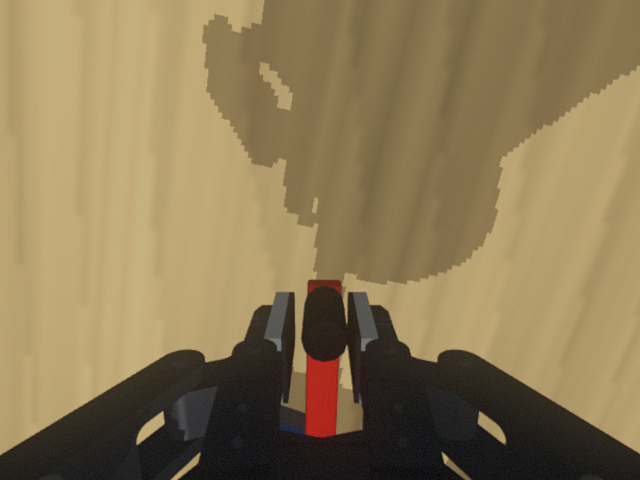

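The post is caged between the pads at (323,320). Now I swing it clockwise on the 100 mm arc.

>>> send_rows(translation=[[-0.4, 8.75, 0], [-0.98, 13.97, 0], [-0.98, 13.97, 0], [-0.98, 13.97, 0], [-0.98, 13.97, 0]], dr=[[0, 0, 5], [0, 0, 8], [0, 0, 8], [0, 0, 8], [0, 0, 8]], grip=[20, 20, 20, 20, 20])

```text
clock: 15.95
position: [511.3, -30.7, 45.7]
ee_rot: [-0.533, 0.846, -0.0, 0.001]
contact_force: [1.5, 0.1, -0.5]
gripper_width: 20.0
```

```bash
cat >> h.py <<'E'
def kp():
    pl();s=arm.read_state();d=s["position"][:2]-np.array([554.1,59.8]);Rm=R.from_quat(s["ee_rot"]).as_matrix()
    print("r",np.linalg.norm(d),"theta deg",np.degrees(np.arctan2(-ey@d,-ex@d)),"tool radial",Rm[:2,:2].T@d)
E
python3 - <<'E'
from h import *
kp()
im=arm.get_image("wrist");cv2.imwrite("pics/w10.png",im[:,:,::-1])
E
```

```text
t 15.95 p [511.3 -30.7  45.7] F [ 1.5  0.1 -0.5] w 20.0
yaw y-axis deg 154.37 zaxis [ 0.002  0.    -1.   ]
plate x,y [  27.8 -130.3] F [1.4 0.3]
r 100.1459694631179 theta deg 76.00914032132845 tool radial [100.14419317  -0.58641921]
```

View pics/w10.png

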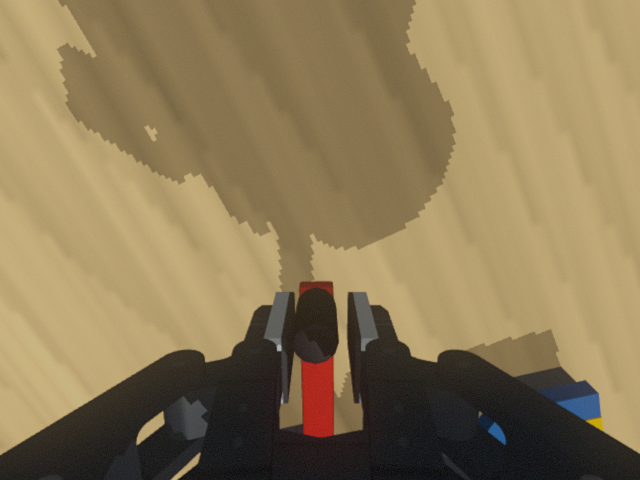

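>>> send_rows(translation=[[-0.98, 13.97, 0], [-0.98, 13.97, 0], [-0.98, 13.97, 0], [-0.98, 13.97, 0], [-0.98, 13.97, 0]], dr=[[0, 0, 8], [0, 0, 8], [0, 0, 8], [0, 0, 8], [0, 0, 8]], grip=[20, 20, 20, 20, 20])

```text
clock: 16.62
position: [463.3, 18.4, 45.8]
ee_rot: [-0.212, 0.977, -0.0, 0.001]
contact_force: [0.7, -1.0, -0.6]
gripper_width: 19.9
```

Run:
```python
from h import *
kp()
im=arm.get_image("wrist");cv2.imwrite("pics/w11.png",im[:,:,::-1])
im=arm.get_image("scene");cv2.imwrite("pics/s11.png",cv2.resize(im[200:320,250:450,::-1],None,fx=3,fy=3))
```

```text
t 16.62 p [463.3  18.4  45.8] F [ 0.7 -1.  -0.6] w 19.9
yaw y-axis deg 114.5 zaxis [ 0.002  0.    -1.   ]
plate x,y [-28.9 -91.5] F [ 0.9 -0.8]
r 99.7956713068182 theta deg 35.83975926490747 tool radial [ 9.97955267e+01 -6.88170819e-02]
```

View pics/w11.png

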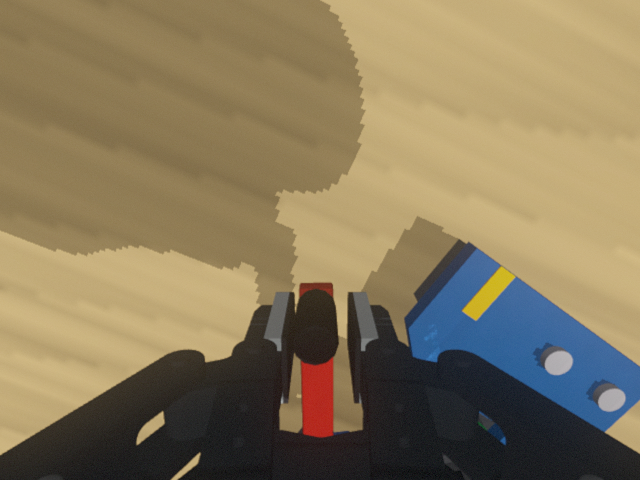

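View pics/s11.png

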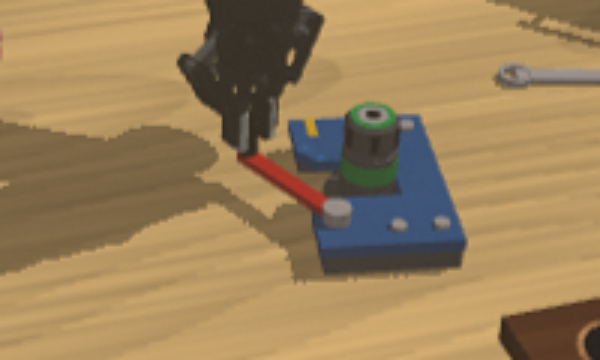

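>>> send_rows(translation=[[-0.98, 13.97, 0], [-0.98, 13.97, 0], [-0.98, 13.97, 0], [-0.4, 8.75, 0], [-0.4, 8.75, 0]], dr=[[0, 0, 8], [0, 0, 8], [0, 0, 8], [0, 0, 5], [0, 0, 5]], grip=[20, 20, 20, 20, 20])

```text
clock: 17.35
position: [455.3, 76.1, 45.4]
ee_rot: [0.081, 0.997, -0.0, -0.0]
contact_force: [0.2, -0.9, 0.9]
gripper_width: 19.7
```

Run:
```python
from h import *
kp()
import pickle;pickle.dump(arm.camera_info("wrist"),open("c12.pkl","wb"))
im=arm.get_image("wrist");cv2.imwrite("pics/w12.png",im[:,:,::-1])
```

```text
t 17.35 p [455.3  76.1  45.4] F [ 0.2 -0.9  0.9] w 19.7
yaw y-axis deg 80.71 zaxis [-0. -0. -1.]
plate x,y [-48.1 -36.5] F [ 0.4 -0.8]
r 100.14447031395218 theta deg 1.9581986460079688 tool radial [1.00144438e+02 8.04821309e-02]
```

View pics/w12.png

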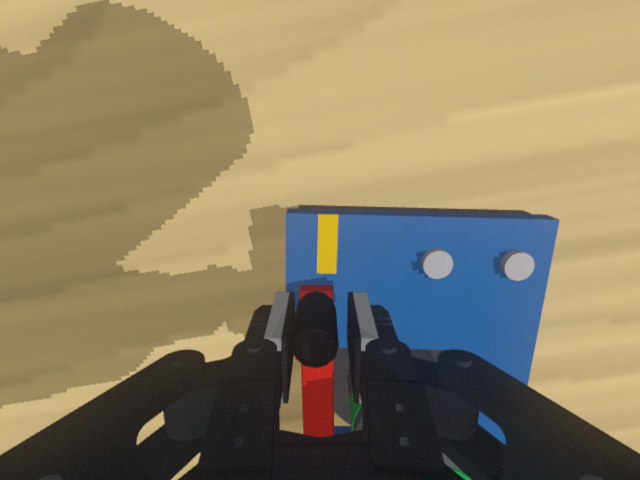

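>>> send_rows(translation=[[-0.1, 2.6, 0], [-0.1, 2.6, 0], [0, 0, 0], [0, 0, 0], [0, 0, 0]], dr=[[0, 0, 1], [0, 0, 1], [0, 0, 0], [0, 0, 0], [0, 0, 0]], grip=[20, 20, 20, 20, 20])

```text
clock: 18.02
position: [455.9, 81.2, 45.3]
ee_rot: [0.099, 0.995, 0.0, -0.0]
contact_force: [-0.1, -0.4, -0.5]
gripper_width: 20.1
```

Run:
```python
from h import *
kp()
im=arm.get_image("wrist")[:,:,::-1];cv2.imwrite("pics/w13.png",cv2.resize(im[190:440,220:480],None,fx=2.4,fy=2.4,interpolation=cv2.INTER_CUBIC))
```

```text
t 18.02 p [455.9  81.2  45.3] F [-0.1 -0.4 -0.5] w 20.1
yaw y-axis deg 78.65 zaxis [-0.  0. -1.]
plate x,y [-48.5 -31.3] F [-0.1 -0.5]
r 100.46025155960011 theta deg -1.0051702473858137 tool radial [100.44646178   1.6644558 ]
```

View pics/w13.png

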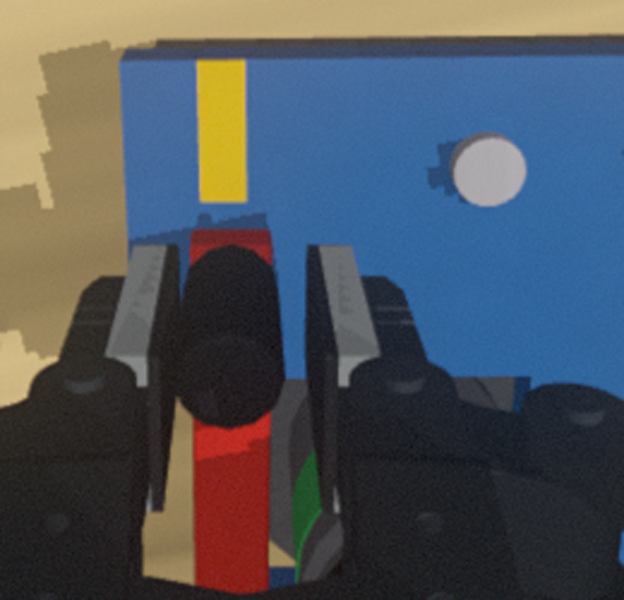

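The arm is in line with the mark (arm tip at crop x 231, mark at 222). Opening and rising.

>>> send_rows(translation=[[0, 0, 0], [0, 0, 0], [0, 0, 0], [0, 0, -20], [0, 0, -45]], dr=[[0, 0, 0], [0, 0, 0], [0, 0, 0], [0, 0, 0], [0, 0, 0]], grip=[28, 34, 34, 34, 34])

```text
clock: 18.7
position: [454.6, 80.6, 109.4]
ee_rot: [0.099, 0.995, -0.002, -0.002]
contact_force: [0.1, 2.0, 0.7]
gripper_width: 33.8
```

>>> send_rows(translation=[[0, 0, -45], [0, 0, -45], [0, 0, -30], [0, 0, 0], [0, 0, 0]], dr=[[0, 0, 0], [0, 0, 0], [0, 0, 0], [0, 0, 0], [0, 0, 0]], grip=[34, 34, 34, 34, 34])

```text
clock: 19.32
position: [455.3, 81.1, 229.4]
ee_rot: [0.099, 0.995, -0.0, -0.001]
contact_force: [-0.5, 0.6, 0.3]
gripper_width: 33.7
```

Run:
```python
from h import *
import pickle
st();c=arm.camera_info("wrist");pickle.dump(c,open("c14.pkl","wb"))
im=arm.get_image("wrist");cv2.imwrite("pics/w14.png",im[:,:,::-1])
im=arm.get_image("scene");cv2.imwrite("pics/s14.png",im[:,:,::-1])
for n in("wrist","scene"):
  for t in("holder","spare","keeper_post","keeper_pivot"):
    for r in arm.place_of(t,n)[:3]: print(n,t,np.round(r["xyz"],1),round(r["confidence"],2))
```

```text
t 19.32 p [455.3  81.1 229.4] F [-0.5  0.6  0.3] w 33.7
yaw y-axis deg 78.62 zaxis [-0.002 -0.    -1.   ]
wrist holder [510.1 101.4   3. ] 0.85
wrist spare [599.4 360.8   1.5] 0.93
wrist keeper_post [455.1  81.   63.1] 0.83
wrist keeper_pivot [554.2  60.3  33. ] 0.65
scene holder [ 581.5 -409.     4.1] 0.94
scene holder [513.  104.5   1.6] 0.77
scene spare [ 485.7 -294.4    1.6] 0.69
scene spare [600.7 356.   -5. ] 0.6
scene keeper_post [ 211.1 -231.5   67.3] 0.82
scene keeper_post [458.7  77.5  70.9] 0.71
scene keeper_pivot [554.   59.2  33.2] 0.94
scene keeper_pivot [ 304.  -270.7   34.1] 0.71
scene keeper_pivot [510.4 105.7  -2.2] 0.22
```

View pics/w14.png

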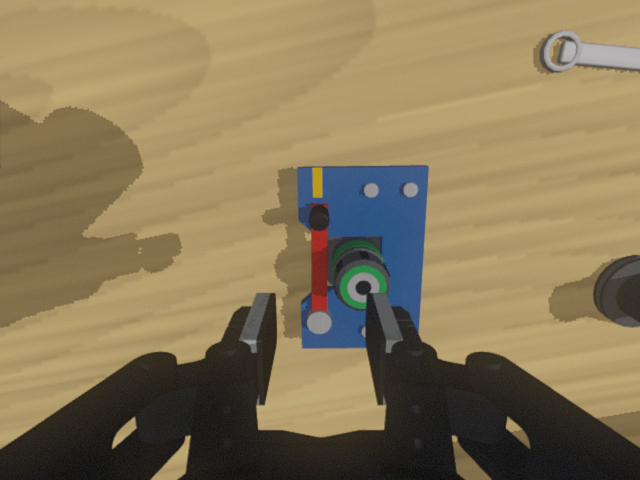

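View pics/s14.png

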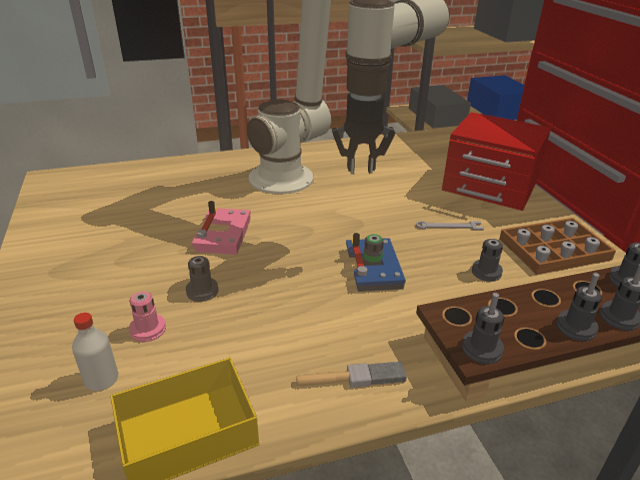

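Wrist view: the keeper runs from the pivot (319,322) to the post (318,215) and points at the mark (317,183). The holder is at (362,287). One numeric check before handing in.

Run:
```python
from h import *
import pickle;c=pickle.load(open("c14.pkl","rb"))
hsv=cv2.cvtColor(cv2.imread("pics/w14.png"),cv2.COLOR_BGR2HSV)
m=cv2.inRange(hsv,(0,140,40),(8,255,255))|cv2.inRange(hsv,(173,140,40),(180,255,255))
pts=[ray(c,np.where(m[v,290:345])[0].mean()+290,v,36)[:2] for v in range(238,300,3)]
q=cv2.fitLine(np.array(pts,np.float32),cv2.DIST_L2,0,.01,.01).ravel();d=q[:2]
if d@ex>0:d=-d
print("keeper theta",np.arctan2(-ey@d,-ex@d))
h=ray(c,362.5,287,85)[:2]-O;print("holder plate",ex@h,ey@h)
```

```text
keeper theta 0.0041842733644507765
holder plate -0.6686525572597859 1.155068912400428
```

```bash
python3 -c "
from bench import arm
print(arm.job_done())"
```

```text
the job is handed in; nothing more can be done
None
```

I slid the green-banded holder along the bench into the blue plate's slot until it stalled against the blind end at 15 N. Then I swung the keeper to the yellow mark by its post, released it and raised the arm clear. The job was handed in at about 20 s of the 67 s allowed.

| Last check | Result |
|---|---|
| Holder position, plate axes | about (-0.7, +1.2) mm from home; limit ±6 mm |
| Keeper angle | about 0.004 rad; limit ±0.12 rad |
| Both spares | within about 6 mm of their starting readings, which is about the networks' accuracy |
| Robot contact | none; force near zero |

- **Holder position:** the scene-camera network put the holder about 4 mm off my own estimate, which is within its stated accuracy.
- **Brief lift:** while entering the slot the holder was partly carried by the gripper for a moment. The tool rose about 0.2 mm, so I lowered it again.

No check failed.

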